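Cure the pink gel nails and hang the lamp up

ROBOT

A 6-joint arm with a two-finger parallel gripper is mounted at the origin on the work surface. World frame = base frame: x ahead of the robot, y to its left, z up, the work surface at z = 0. Lengths are in mm, angles in rad, forces in N, time in s.
With the tool pointing down it reaches from about 375 to 900 mm from the base axis. Payload 3.1 kg.
Tool frame: the origin (TCP) lies on the centre line of the jaws, within the pads' length; the fingertips stand 14 mm ahead of it and the grasp point (between the pads) lies 5 mm behind it; y points along the fingers, z is the direction in which the jaws open and shut, and the axes are right-handed (so a half turn about y gives the same grasp; the last joint's range is limited). The gripper opens to 85 mm and grips with 20 to 120 N. Pads are 22 mm wide; open, the fingers measure 114 mm over their backs; the gripper's body (76 mm by 85 mm) begins 54 mm behind the grasp point. The pads swing forward as they close: fully open they stand 13 mm farther back than shut.
Start: joints at [-1.472, 0.527, 1.433, -0, 1.181, -0.178], TCP at [171.424, -601.008, 245.31] pointing down, gripper open.
Joint ranges: [-3.08, 3.08], [-0.75, 2.2], [0.22, 2.44], [-1.43, 4.57], [0, 2.65], [-2.85, 2.85]. Speed limits (rad/s): [2.79, 2.79, 3.14, 3.14, 3.14, 3.14].

INTERFACE

Orientations are given as a rotation vector (axis times angle).
In Python, from station import manip gives the robot as it stands.
- The arm moves only by the tool carry_out, never from a script. Its arguments are lists of equal length, an entry for each row: "linear": the shift along the world's x, y, z each as a share of 0.15 m, from -1 to 1, a list of three; "rotation": the turn, a rotation vector about the world's x, y, z each as a share of pi/2 rad, from -1 to 1, a list of three; "hand": the gripper's target within -1 to 1 (shut at 1, half-way at 0, fully open at -1). In form: {"linear": [[x, y, z], ...], "rotation": [[ax, ay, az], ...], "hand": [hand, ...]}. A call has 1 to 10 rows; each row is the pose to reach, as a shift and turn from the pose commanded when the call began; what a row does not reach only later rows make up. A row lasts 1/8 s, in which the tool goes at most 62.5 mm and 10.7 degrees, less where a joint would pass 70% of its speed; a pose out of reach is approached as far as the arm can. A call with a number of a shift or a turn outside -1 to 1 is refused whole. A call with a gripper value outside its range is refused whole. The fingers move at their own pace and stop on an object; "force" is the grip in N (left out, the last holds). Time passes only in rows, so rows that repeat a pose let the fingers close. It gives the time, the measured TCP pose, the force and the opening at its end, in the units of the state.
- manip.state(): the state, without advancing time (a new reading comes with each control period).
- manip.snapshot(name): name is "scene" or "top"; returns (picture, depth): 400x640x3 uint8, red, green, blue; 400x640 float32, mm along the optical axis (not along the pixel's ray), 0 where there is no reading.
- manip.camera_params(name): a dict with "K" (3x3 intrinsics, pixels), "xyz" and "orientation" of the camera in the world. Camera axes: x right, y down, z forward; pixel columns grow to the right and rows downward; lengths in mm; the calibration is good to about 2 mm. A picture is of the moment at which its call begins. camera_params takes no time and is no camera call.
- manip.close_job(): hands the job in, once; it reports no verdict.
The state is a dict: "clock": time; "joint_pos": joint angles; "joint_vel": joint speeds; "effort": joint torques, N m; "position": TCP position; "tool_rot": TCP orientation; "wrist_force": force on the tool from outside, world axes, zero at the start; "wrist_torque": the same for the moment, N m; "width": finger opening in mm.
Only numpy, scipy, OpenCV 4.12 (cv2) and the standard library are available. Lean on these libraries where they do the work, as an engineer would, in place of code of your own. Each camera call takes 0.05 s, during which the arm holds its last target. There are 200 camera calls.

TASK

Pick up the hand-held curing lamp and hold its window over the middle of the pink nail set, square to the tilted plate and about 30 mm off the nails, steady for three seconds, touching neither the pink nor the blue stand's plate at any time. Then hang the lamp by its brass bail on the hook of the white stand, leave it hanging still, and do not disturb the bottles, jar, buffer block and brush box.

Things in the scene. Friction and masses are not known exactly. Their poses are not given: they have to be found in the camera images.
- lamp: Loose hand-held curing lamp, 180 g, lying window down. Rose head 82 x 70 x 40 mm (x -38 to 44 mm), balanced under a brass bail. White straight handle along -x to x = -150 mm, 24 mm wide (y), z 12 to 38 mm. Origin: window centre on the underside, below the bail's peak; x to the head's front, z out of the top (light leaves along -z).
- lamp_window (a point): Centre of the lamp's light window (violet, 50 x 44 mm) on the underside of the head; same point and axes as lamp.
- lamp_bail (a point): Underside of the peak of the lamp's bail, a hoop of 8 mm brass wire over the head in the lamp's y-z plane at x = 0; this point, 96 mm above the window, rests on the hook. Opening 52 mm wide, from the head's top (z 40 mm) to z 96 mm in the middle, 76 mm at the sides.
- lamp_grip (a point): Good grip point on the lamp's handle: 105 mm behind the window (x = -105 mm), in the middle of the handle (z = 25 mm), gripped across y; here the gripper clears the bail and later the hook. Axes as lamp.
- hook: Fixed white stand with a brass hook. Origin on the desk under its post (radius 7 mm, 205 mm tall; base disc radius 55 mm). The hook's arm, an 8 mm round bar, runs level from the post along the stand's own -x, its axis 170 mm above the desk, to x = -100 mm, where it turns up (top of the tip at 188 mm). z up.
- hook_seat (a point): Point on top of the hook's arm, 72 mm out from the post, 174 mm above the desk: a good place for the bail. Axes as hook.
- hook_tip (a point): Top of the hook's upturned tip, 100 mm out from the post, 188 mm above the desk.
- gel_plate: Black tilting plate 100 x 120 mm, 6 mm thick, of the stand with the pink nails; stiff hinge 85 mm above the desk along its own y, leaning towards its own -x by 0.15 to 0.5 rad. Origin on the hinge axis; the plate's upper face is 16 mm from it along z, the plate's normal.
- gel_set (a point): Middle of the pink nail set: five glossy pink false nails, 20 to 26 mm long, side by side along y on a white tray 50 x 86 mm in the middle of the plate. The point is on top of the middle nail, 26 mm from the hinge; z is the plate's normal (up and out of the nails), y along the row.
- blue_plate: The same tilting plate on the other stand, with blue nails (already finished); not to be touched. Origin on its hinge, 85 mm above the desk.
- polish_teal: Teal polish bottle with black cap, radius 18 mm, 80 mm tall; origin under its base. Leave it.
- polish_red: Red polish bottle with white cap, radius 18 mm, 80 mm tall; origin under its base. Leave it.
- cream_jar: White jar with rose lid, radius 32 mm, 55 mm tall; origin under its base. Leave it.
- buffer: Yellow nail buffer block 95 x 28 x 26 mm; origin under its middle. Leave it.
- brush_box: Clear box 60 x 120 x 70 mm full of brushes up to 195 mm tall; origin under its middle. Leave it.
Mind the look-alikes: they are no part of the job. Leave any green or turquoise look-alike of the part that bears gel_plate alone.

How it is judged (in metres and radians):
On the way:
1. the lamp's window is held still over the middle of the pink nails (within 15 mm sideways), 15 to 50 mm off them and square to the plate within 0.2 rad, for 2 s (x of lamp_window in the frame of gel_set between -0.015 and 0.015 m and y of lamp_window in the frame of gel_set between -0.015 and 0.015 m and z of lamp_window in the frame of gel_set between 0.015 and 0.05 m and angle between the z axis of lamp and the z axis of gel_set, either way round below 0.2 rad and linear speed of lamp below 0.03 m/s and angular speed of lamp below 0.3 rad/s), for 2 s.
At the end, for the whole second after the job is handed in: The lamp hangs by its bail on the hook's arm, between post and upturned tip (bail's peak within 15 mm of the arm sideways and about 14 mm in height), upright within 0.4 rad and still (under 0.05 m/s and 0.6 rad/s), its weight on the hook (x of lamp_bail in the frame of hook between -0.1 and -0.01 m and y of lamp_bail in the frame of hook between -0.015 and 0.015 m and z of lamp_bail in the frame of hook between 0.16 and 0.188 m and contact force between lamp and hook above 0.5 N and angle between lamp's own z axis and vertical below 0.4 rad and linear speed of lamp below 0.05 m/s and angular speed of lamp below 0.6 rad/s); the robot touches nothing.
It fails at once if the plate with the pink nails is touched (more than 0.5 N) (contact force between gel_plate and anything else above 0.5 N).
It fails at once if the plate with the blue nails is touched (more than 0.5 N) (contact force between blue_plate and anything else above 0.5 N).
It fails at once if a bottle, the jar, the buffer block or the brush box is moved more than 20 mm (distance of any of polish_teal, polish_red, cream_jar, buffer, brush_box from where it was at the start of the episode above 0.02 m).
It also fails if it takes over 58 s, if anything falls off the work surface, if the arm or the gripper's body presses on something with over 40 N, if the wrist force passes 120 N, or if a joint passes its speed limit or range.

## Working session

There is one attempt and no reset: what is moved stays moved. The work goes in short steps, Python scripts to look and compute and a tool call to move; the robot and the scene stay as the last step left them, time stands still between calls to the robot, and variables do not carry over. Pictures are saved under pics/ and viewed, about 8 in all and at most 12, crops included, and the job is handed in when it is done.

Besides the shell and the picture viewer there is one more tool, called after "Emit:" as a command line: name --argument value ..., lists and objects as JSON in quotes. carry_out: Moves the arm, as the interface text tells. Its arguments: {"type":"object","properties":{"linear":{"type":"array"},"rotation":{"type":"array"},"hand":{"type":"array"},"force":{"type":"number"}},"required":["linear","rotation","hand"]}

```bash
ls; mkdir -p pics
cat > h.py <<'E'
import numpy as np, cv2
from scipy.spatial.transform import Rotation as R
from station import manip
def snap(n,f=None):
    im,d=manip.snapshot(n)
    np.savez(f'{n}.npz',im=im,d=d)
    if f: cv2.imwrite(f'pics/{f}.png',im[:,:,::-1])
    return im,d
def rot(o):
    o=np.array(o,float)
    if o.shape==(3,3): return o
    return (R.from_rotvec(o) if o.size==3 else R.from_quat(o)).as_matrix()
def cloud(n,d):
    c=manip.camera_params(n);K=np.array(c['K']);v,u=np.indices(d.shape)
    p=np.stack([(u-K[0,2])/K[0,0]*d,(v-K[1,2])/K[1,1]*d,d],-1)
    w=p@rot(c['orientation']).T+np.array(c['xyz']); w[d==0]=np.nan
    return w
E
python3 - <<'E'
from h import *
for n in ('scene','top'):
    snap(n,n+'0'); print(manip.camera_params(n))
print(manip.state())
E
```

```text
pics
{'K': array([[406.03263132,   0.        , 314.42369565],
       [  0.        , 406.03263132, 196.14446094],
       [  0.        ,   0.        ,   1.        ]]), 'xyz': array([1258.63337547,  854.72896343, 1004.47163752]), 'orientation': array([-0.96191521, -2.40705868,  1.14897486])}
{'K': array([[477.85881094,   0.        , 316.48673083],
       [  0.        , 477.85881094, 208.68830314],
       [  0.        ,   0.        ,   1.        ]]), 'xyz': array([ 238.00827041,   99.64410979, 1668.58999529]), 'orientation': array([-2.08550682,  2.14206559, -0.20047194])}
{'clock': 0.1, 'joint_pos': array([-1.47149094e+00,  5.28366868e-01,  1.43377027e+00, -1.32062148e-05,
        1.18141820e+00, -1.78499747e-01]), 'joint_vel': array([-0.00030234, -0.00296258, -0.00437838, -0.00068514, -0.00083098,
       -0.00037927]), 'effort': array([-7.50742347e-04, -4.43304634e+01, -1.78586590e+01, -3.12412058e-04,
        3.87384891e-03, -4.30962572e-07]), 'position': array([ 171.36623988, -600.40413763,  244.43658914]), 'tool_rot': array([-0.28969611,  2.07468099, -2.07057573]), 'wrist_force': array([-0.2828212 , -0.45514944, -0.1670132 ]), 'wrist_torque': array([-0.01733202, -0.01983678,  0.01253914]), 'width': 85.38760500562927}
```

View pics/scene0.png

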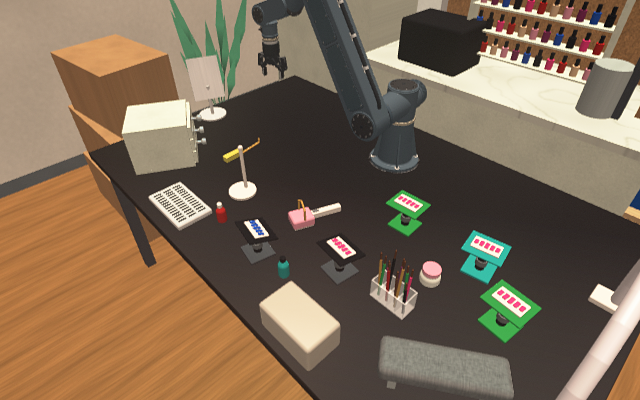

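View pics/top0.png

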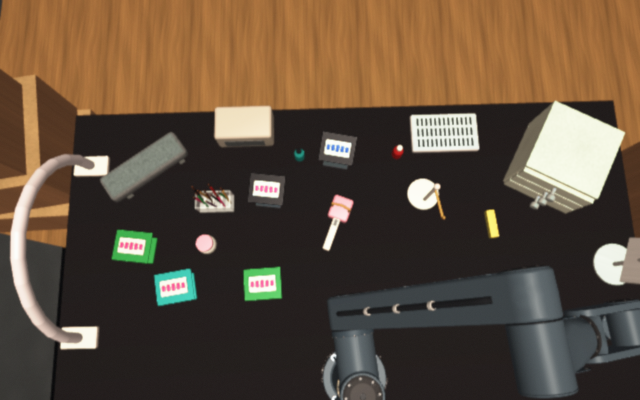

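The scene view shows the lamp at (303,215), the pink nails on the black plate at (341,247), the blue plate at (257,230) and the hook stand at (242,175). In the top view they are at (340,208), (266,189), (338,148) and (423,194), with the hook arm ending near (443,217).

```bash
cat > m.py <<'E'
from h import *
np.set_printoptions(precision=1,suppress=True)
boxes={'top':dict(lamp=(318,190,358,255),pink=(245,168,290,212),blue=(315,128,360,170),hook=(405,175,455,225)),
'scene':dict(lamp=(283,192,345,232),pink=(312,228,372,285),blue=(230,212,280,265),hook=(215,132,265,205))}
for n in boxes:
    z=np.load(n+'.npz');im,d=z['im'],z['d'];W=cloud(n,d);hsv=cv2.cvtColor(im,cv2.COLOR_RGB2HSV)
    H,S,V=[hsv[...,i].astype(int) for i in range(3)]
    for k,(a,b,c,e) in boxes[n].items():
        B=np.zeros(d.shape,bool);B[b:e,a:c]=1;B&=d>0
        ms={}
        if k=='lamp': ms=dict(rose=B&(S>60)&((H>165)|(H<8))&(V>120)&(W[...,2]<60)&(W[...,2]>30),brass=B&(W[...,2]>55),handle=B&(S<60)&(V>150)&(W[...,2]>25))
        elif k=='hook': ms=dict(brass=B&(H>10)&(H<30)&(S>110)&(W[...,2]>140),post=B&(S<60)&(V>150)&(W[...,2]>30)&(W[...,2]<230),base=B&(S<60)&(V>150)&(W[...,2]<20))
        else: ms=dict(tray=B&(S<40)&(V>150)&(W[...,2]>60),nails=B&(S>90)&(V>120)&(W[...,2]>60),plate=B&(V<70)&(W[...,2]>60))
        for q,m in ms.items():
            p=W[m]
            if len(p)<4: print(n,k,q,len(p));continue
            c0=np.median(p,0);p=p[np.linalg.norm(p-c0,axis=1)<130];u,s,vt=np.linalg.svd(p-p.mean(0),full_matrices=False)
            print(n,k,q,len(p),'mean',p.mean(0),'min',p.min(0),'max',p.max(0),'sd',s/np.sqrt(len(p)));print('    ax',np.round(vt,3).tolist())
    for nm,(a,b,c,e) in boxes[n].items(): pass
t=cv2.imread('pics/top0.png');s=cv2.imread('pics/scene0.png')
r=lambda i,a,b,c,e:cv2.resize(i[b:e,a:c],(400,300),interpolation=cv2.INTER_CUBIC)
cv2.imwrite('pics/crop.png',np.vstack([np.hstack([r(s,280,185,360,245),r(s,215,130,295,190)]),np.hstack([r(t,310,190,370,235),r(t,400,180,460,225)])]))
E
python3 m.py
```

```text
top lamp rose 105 mean [571.8  27.9  39.2] min [518.2 -15.6  31. ] max [611.6  69.6  50.6] sd [27.9 25.5  4.4]
    ax [[-0.96, 0.282, 0.001], [0.281, 0.959, -0.019], [0.006, 0.018, 1.0]]
top lamp brass 59 mean [562.5  26.9  89.1] min [548.7  -4.9  56.7] max [577.   58.8 107.8] sd [20.8 11.7  2.4]
    ax [[-0.371, -0.929, 0.011], [0.046, -0.007, 0.999], [-0.928, 0.371, 0.045]]
top lamp handle 507 mean [522.5  42.3  39.6] min [422.7 -11.6  26.4] max [604.1  90.1  50.9] sd [53.5 13.1  3.8]
    ax [[-0.925, 0.379, -0.021], [0.379, 0.925, -0.008], [-0.016, 0.015, 1.0]]
top pink tray 317 mean [624.5 276.5 106.5] min [596.1 232.2  87. ] max [656.  321.9 122.6] sd [26.7 17.6  4.2]
    ax [[-0.125, -0.992, 0.007], [-0.98, 0.123, -0.158], [-0.156, 0.027, 0.987]]
top pink nails 49 mean [623.7 277.6 110.6] min [613.8 242.2 103.5] max [633.3 310.5 116.8] sd [20.7  4.6  3.6]
    ax [[-0.136, -0.991, 0.022], [-0.98, 0.137, 0.143], [0.145, 0.002, 0.989]]
top pink plate 127 mean [634.8 296.8 102.3] min [571.6 211.6  82.4] max [679.6 340.4 119.1] sd [43.1 37.6  3.8]
    ax [[-0.143, 0.989, -0.041], [0
[... 2869 characters left out ...]
4.7  2.3]
    ax [[0.119, -0.989, 0.092], [-0.958, -0.139, -0.252], [0.262, -0.058, -0.963]]
scene hook brass 46 mean [ 537.5 -278.8  175.6] min [ 494.1 -292.   167.8] max [ 591.  -262.9  193. ] sd [32.2  5.7  2.3]
    ax [[0.979, 0.202, -0.011], [0.031, -0.202, -0.979], [-0.2, 0.958, -0.204]]
scene hook post 19 mean [ 597.2 -266.5  185.3] min [ 590.2 -274.1   70.6] max [ 602.8 -261.4  206.2] sd [29.9  3.8  3.1]
    ax [[0.027, -0.017, 0.999], [-0.977, 0.213, 0.03], [-0.214, -0.977, -0.011]]
scene hook base 346 mean [ 615.9 -265.8   12.5] min [ 551.9 -335.5   -0.3] max [ 719.3 -212.9   20. ] sd [28.7 27.2  2.7]
    ax [[-0.161, -0.987, -0.025], [-0.987, 0.161, -0.009], [-0.013, -0.023, 1.0]]
```

View pics/crop.png

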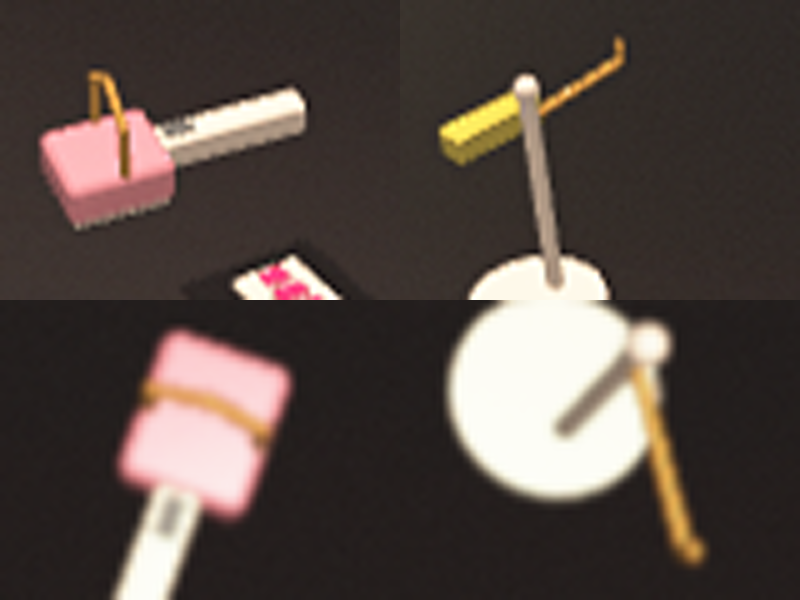

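The crop confirms that the bail spans across the head, the handle trails along world -x/+y, and the hook's arm leads from the post back toward -x. Heights agree with the given sizes: head 40, bail 104, nails 110.6, arm 174.

```bash
cat > plan.py <<'E'
from h import *
np.set_printoptions(precision=4,suppress=True)
def yawR(a): return R.from_euler('z',a)
def go(pos,Rt,label=''):
    s=manip.state(); Rc=R.from_rotvec(s['tool_rot'])
    print(label,'shift mm',np.round(np.array(pos)-s['position'],1),'share',np.round((np.array(pos)-s['position'])/150,3),'rot share',np.round((Rt*Rc.inv()).as_rotvec()/(np.pi/2),4))
E
python3 - <<'E'
from plan import *
s=manip.state();Rc=R.from_rotvec(s['tool_rot']);print(Rc.as_matrix());print(s['joint_pos'])
yl=-0.38; L=np.array([563.5,29.5,0]);lx=np.array([np.cos(yl),np.sin(yl),0]);g=L-105*lx;print('grip',g)
for sg in (1,-1):
    z=sg*np.array([-np.sin(yl),np.cos(yl),0]);y=np.array([0,0,-1.]);x=np.cross(y,z)
    Rt=R.from_matrix(np.c_[x,y,z]); go([g[0],g[1],23],Rt,sg)
z=np.load('top.npz');W=cloud('top',z['d']);
m=(W[...,2]>195)&(W[...,2]<215);m[:, :405]=0;m[:,455:]=0;m[:175]=0;m[225:]=0
print('post top',W[m].mean(0),m.sum())
E
```

```text
[[-0.9617 -0.0002  0.2743]
 [-0.2743  0.002  -0.9617]
 [-0.0003 -1.     -0.0019]]
[-1.4715  0.5284  1.4338 -0.      1.1814 -0.1785]
grip [465.9902  68.4466   0.    ]
1 shift mm [ 294.6  668.9 -221.4] share [ 1.964  4.459 -1.476] rot share [-0.0004 -0.0016  1.5812]
-1 shift mm [ 294.6  668.9 -221.4] share [ 1.964  4.459 -1.476] rot share [-0.0012  0.0003 -0.4188]
post top [ 593.5151 -271.6429  202.3084] 27
```

Emit:
carry_out --linear '[[0.17,0.3,0],[0.34,0.6,0],[0.5,0.9,0],[0.5,0.9,0]]' --rotation '[[0,0,0.11],[0,0,0.22],[0,0,0.32],[0,0,0.32]]' --hand '[-1,-1,-1,-1]'

```text
clock: 0.6
position: [247.5, -461.7, 244.8]
tool_rot: [-0.727, 1.764, -1.756]
wrist_force: [1.2, 0.2, -0.3]
width: 85.4
```

Emit:
carry_out --linear '[[0.17,0.3,0],[0.34,0.6,0],[0.5,0.9,0],[0.5,0.9,0]]' --rotation '[[0,0,0.11],[0,0,0.22],[0,0,0.32],[0,0,0.32]]' --hand '[-1,-1,-1,-1]'

```text
clock: 1.1
position: [322.0, -328.5, 245.1]
tool_rot: [-1.061, 1.417, -1.414]
wrist_force: [0.2, -0.6, 0.1]
width: 85.5
```

Emit:
carry_out --linear '[[0.13,0.3,0],[0.26,0.6,0],[0.4,0.9,0],[0.4,0.9,0]]' --rotation '[[0,0,0.11],[0,0,0.22],[0,0,0.32],[0,0,0.32]]' --hand '[-1,-1,-1,-1]'

```text
clock: 1.6
position: [382.2, -194.9, 245.3]
tool_rot: [-1.304, 1.048, -1.048]
wrist_force: [0.2, -0.2, -0.2]
width: 85.6
```

Emit:
carry_out --linear '[[0.13,0.3,0],[0.26,0.6,0],[0.4,0.9,0],[0.4,0.9,0]]' --rotation '[[0,0,0.11],[0,0,0.22],[0,0,0.32],[0,0,0.32]]' --hand '[-1,-1,-1,-1]'

```text
clock: 2.1
position: [443.1, -60.8, 245.4]
tool_rot: [-1.467, 0.664, -0.667]
wrist_force: [-0.2, 0.0, -0.1]
width: 85.4
```

```bash
cat > grip.py <<'E'
from plan import *
yl=-0.38; L=np.array([563.5,29.5,0]);lx=np.array([np.cos(yl),np.sin(yl),0]);g=L-105*lx
z=np.array([-np.sin(yl),np.cos(yl),0]);y=np.array([0,0,-1.]);x=np.cross(y,z)
s=manip.state();print(s['clock'],s['position'],s['joint_pos'],s['width'])
go([g[0],g[1],23],R.from_matrix(np.c_[x,y,z]))
E
python3 grip.py
```

```text
2.1 [443.0944 -60.807  245.3811] [-0.387   0.2886  1.8611 -0.0003  0.9903 -1.1059] 85.38511510303476
 shift mm [  22.9  129.3 -222.4] share [ 0.153  0.862 -1.483] rot share [0.0003 0.001  0.3003]
```

Emit:
carry_out --linear '[[0.05,0.29,-0.2],[0.1,0.58,-0.5],[0.153,0.862,-0.8],[0.153,0.862,-1],[0.153,0.862,-1]]' --rotation '[[0,0,0.1],[0,0,0.2],[0,0,0.3],[0,0,0.3],[0,0,0.3]]' --hand '[-1,-1,-1,-1,-1]'

```text
clock: 2.72
position: [463.9, 66.7, 93.3]
tool_rot: [-1.551, 0.306, -0.299]
wrist_force: [-0.0, 0.8, 0.2]
width: 85.2
```

Run:
```python
import grip
from h import *
t,_=snap('top');s,_=snap('scene')
r=lambda i,a,b,c,e:cv2.resize(i[b:e,a:c],(400,300),interpolation=cv2.INTER_CUBIC)[:,:,::-1]
cv2.imwrite('pics/c2.png',np.hstack([r(t,290,180,390,255),r(s,260,165,380,255)]))
```

```text
2.725 [463.8941  66.658   93.3301] [-0.096   0.5898  1.945  -0.001   0.6114 -1.2809] 85.23062116189107
 shift mm [  2.1   1.8 -70.3] share [ 0.014  0.012 -0.469] rot share [ 0.0001 -0.0029  0.0033]
```

View pics/c2.png

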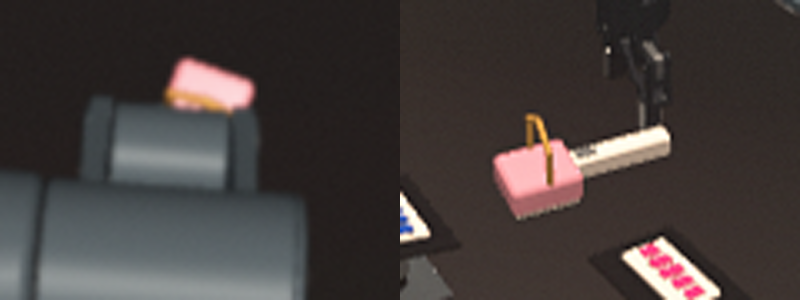

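The fingers stand around the handle near its rear (scene crop about (650,110)), as planned. Next I descend and grip.

Emit:
carry_out --linear '[[0.012,0.01,-0.2],[0.012,0.01,-0.36],[0.012,0.01,-0.46],[0.012,0.01,-0.46],[0.012,0.01,-0.46]]' --rotation '[[0,0,0],[0,0,0],[0,0,0],[0,0,0],[0,0,0]]' --hand '[-1,-1,-1,-1,-1]'

```text
clock: 3.45
position: [466.9, 69.4, 27.2]
tool_rot: [-1.55, 0.299, -0.302]
wrist_force: [-0.4, -0.8, 0.3]
width: 85.5
```

Emit:
carry_out --linear '[[0,0,0],[0,0,0],[0,0,0],[0,0,0],[0,0,0],[0,0,0],[0,0,0],[0,0,0]]' --rotation '[[0,0,0],[0,0,0],[0,0,0],[0,0,0],[0,0,0],[0,0,0],[0,0,0],[0,0,0]]' --hand '[0,0.3,1,1,1,1,1,1]' --force 90

```text
clock: 4.45
position: [466.1, 69.9, 26.4]
tool_rot: [-1.55, 0.299, -0.3]
wrist_force: [-1.0, 1.3, 4.7]
width: 22.6
```

Emit:
carry_out --linear '[[0,0,0.1],[0,0,0.25],[0,0,0.45],[0,0,0.65],[0,0,0.85],[0,0,1],[0,0,1],[0,0,1]]' --rotation '[[0,0,0],[0,0,0],[0,0,0],[0,0,0],[0,0,0],[0,0,0],[0,0,0],[0,0,0]]' --hand '[1,1,1,1,1,1,1,1]'

```text
clock: 5.45
position: [465.2, 69.8, 175.7]
tool_rot: [-1.55, 0.301, -0.298]
wrist_force: [-0.1, -0.1, -2.2]
width: 22.7
```

```bash
cat > lampfit.py <<'E'
from plan import *
from scipy.optimize import least_squares
# fit lamp pose to rose/handle/brass surface points near the predicted pose
def surf(p):
    def box(lo,hi):
        c=(np.array(lo)+hi)/2;h=(np.array(hi)-lo)/2;q=np.abs(p-c)-h
        return np.linalg.norm(np.maximum(q,0),axis=1)+np.minimum(q.max(1),0)
    a=box([-38,-35,0],[44,35,40.]);b=box([-150,-12,12],[-38,12,38.])
    r=np.hypot(p[:,1],p[:,2]-70);arc=np.hypot(np.hypot(p[:,0],0),np.where(p[:,2]>70,r-30,np.abs(p[:,1])-30))-4
    return np.where(np.abs(a)<np.abs(b),a,b),arc
def fit(px,py,pz,yaw,tilt=(0,0),cams=('scene','top'),save=None):
    P=[]
    for n in cams:
        im,d=snap(n,save and save+n);W=cloud(n,d)
        hsv=cv2.cvtColor(im,cv2.COLOR_RGB2HSV).astype(int);H,S,V=hsv[...,0],hsv[...,1],hsv[...,2]
        T0=R.from_euler('ZYX',[yaw,*tilt]);q=(W-np.array([px,py,pz]))@T0.as_matrix()
        with np.errstate(invalid='ignore'):
            nr=(q[...,0]>-85)&(q[...,0]<60)&(np.abs(q[...,1])<50)&(q[...,2]>-20)&(q[...,2]<60)
            m=nr&(V>110)&(((S>40)&((H>160)|(H<8)))|(S<40))
        m=cv2.erode(m.astype(np.uint8),np.ones((2,2)))>0
        P.append(W[m]);print(n,m.sum(),end=' ')
    sols=[]
    for p in P+([np.vstack(P)] if len(P)>1 else []):
        if len(p)<40: print('few');continue
        f=lambda v:surf((p-v[:3])@R.from_euler('ZYX',v[3:]/100).as_matrix())[0]
        r=least_squares(f,[px,py,pz,yaw*100,tilt[0]*100,tilt[1]*100],loss='soft_l1',f_scale=3)
        v=r.x.copy();v[3:]/=100;sols.append(v);print('fit',np.round(v,3),'rms',round(float(np.sqrt(np.mean(r.fun**2))),2))
    return sols
E
python3 - <<'E'
from lampfit import *
s=manip.state();print(s['clock'],s['position'],s['width'],s['wrist_force'],s['wrist_torque'])
Rt=R.from_rotvec(s['tool_rot']);print(Rt.as_matrix())
p=s['position'];yl=-0.38
fit(p[0]+105*np.cos(yl),p[1]+105*np.sin(yl),p[2]-26.4,yl,save='lift')
E
```

```text
5.45 [465.2341  69.8205 175.7042] 22.708366340432576 [-0.0991 -0.0545 -2.2073] [0.0687 0.2235 0.0084]
[[ 0.9278 -0.002   0.373 ]
 [-0.373   0.0002  0.9278]
 [-0.0019 -1.     -0.0005]]
scene 398 top 158 fit [559.32   30.097 148.568  -0.396   0.016  -0.005] rms 1.91
fit [558.779  33.017 147.235  -0.382  -0.053   0.035] rms 2.98
fit [558.887  30.576 148.549  -0.397   0.009   0.005] rms 2.34
```

View pics/liftscene.png

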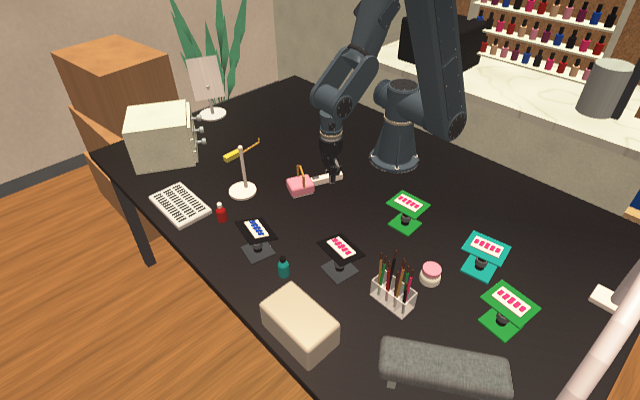

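The lamp is lifted level with no slip, at scene (302,186). The fit agrees with the expected pose within 4 mm. I compute the hover pose and the exposure pose.

```bash
cat > tgt.py <<'E'
from plan import *
OFF=np.array([101.5,0,-27])
def lampgoal(L,x,n,label):
    n=n/np.linalg.norm(n);x=x-n*(x@n);x/=np.linalg.norm(x);y=np.cross(n,x)
    Rl=np.c_[x,y,n];Rt=np.c_[x,-n,y];go(L-Rl@OFF,R.from_matrix(Rt),label)
G=np.array([624.5,279,110.6]);N=np.array([-0.17,0.022,0.985])
def plate(h,label): lampgoal(G+h*N,np.array([np.cos(-.2),np.sin(-.2),0]),N,label)
HK=np.array([594,-271,0]);HY=0.18
def hook(x,zb,label,yo=0):
    a=np.array([np.cos(HY),np.sin(HY),0]);lampgoal(HK+x*a+yo*np.array([-a[1],a[0],0])+[0,0,zb-96],a,np.array([0,0,1.]),label)
def st():
    s=manip.state();print(s['clock'],s['position'],'q',s['joint_pos'],s['width'],s['wrist_force'])
E
python3 -c "
from tgt import *
st();plate(90,'h90');plate(30,'h30')"
```

```text
5.55 [465.1604  69.837  175.227 ] q [-0.0892  0.4347  1.8819  0.      0.828  -1.2779] 22.365844079428154 [-0.0358 -0.4201 -1.7937]
h90 shift mm [ 41.5 231.8  33.3] share [0.277 1.545 0.222] rot share [-0.0239 -0.1091  0.115 ]
h30 shift mm [ 51.7 230.5 -25.8] share [ 0.345  1.537 -0.172] rot share [-0.0239 -0.1091  0.115 ]
```

Emit:
carry_out --linear '[[0,0.1,0.15],[0.03,0.28,0.25],[0.06,0.46,0.25],[0.1,0.64,0.25],[0.14,0.77,0.25],[0.14,0.77,0.25]]' --rotation '[[0,0,0],[-0.004,-0.02,0.02],[-0.01,-0.05,0.05],[-0.018,-0.08,0.08],[-0.024,-0.109,0.115],[-0.024,-0.109,0.115]]' --hand '[1,1,1,1,1,1]'

```text
clock: 6.3
position: [485.8, 186.3, 212.4]
tool_rot: [-1.566, 0.021, -0.291]
wrist_force: [-0.4, -0.1, -1.8]
width: 22.5
```

Emit:
carry_out --linear '[[0.03,0.15,0],[0.06,0.35,0],[0.1,0.55,0],[0.13,0.7,0],[0.14,0.775,0],[0.14,0.775,0],[0.14,0.775,0]]' --rotation '[[0,0,0],[0,0,0],[0,0,0],[0,0,0],[0,0,0],[0,0,0],[0,0,0]]' --hand '[1,1,1,1,1,1,1]'

```text
clock: 7.18
position: [507.7, 300.5, 213.4]
tool_rot: [-1.566, 0.021, -0.295]
wrist_force: [-0.2, -0.4, -1.5]
width: 22.4
```

```bash
cat > chk.py <<'E'
from lampfit import *
import tgt
def chk(save=None,cams=('scene','top')):
    tgt.st();s=manip.state();Rt=R.from_rotvec(s['tool_rot']).as_matrix();Rl=np.c_[Rt[:,0],Rt[:,2],-Rt[:,1]]
    L=s['position']+Rl@tgt.OFF;e=R.from_matrix(Rl).as_euler('ZYX');print('pred',L,e)
    return fit(*L,e[0],e[1:],cams,save)
E
python3 - <<'E'
from chk import *
S=chk('hov');Rl=R.from_matrix
for v in S:
    z=R.from_euler('ZYX',v[3:]).as_matrix()[:,2];n=tgt.N/np.linalg.norm(tgt.N);d=v[:3]-tgt.G
    print('height',d@n,'lateral',d-n*(d@n),'ang',np.arccos(z@n))
tgt.plate(30,'h30')
a=cv2.imread('pics/hovscene.png')[150:270,270:430];b=cv2.imread('pics/hovtop.png')[150:240,210:330]
cv2.imwrite('pics/hov.png',np.hstack([cv2.resize(i,(400,300),interpolation=cv2.INTER_CUBIC) for i in(a,b)]))
E
```

```text
7.175 [507.7395 300.4533 213.397 ] q [ 0.3868  0.4769  1.6539 -0.1133  0.8628 -0.9149] 22.40336742091688 [-0.1891 -0.4419 -1.4556]
pred [610.2969 279.7025 204.3055] [-0.2027 -0.1733  0.012 ]
scene 569 top 465 fit [611.997 278.099 205.314  -0.224  -0.169   0.011] rms 1.39
fit [617.211 276.617 206.369  -0.24   -0.157  -0.002] rms 2.96
fit [612.019 278.007 205.36   -0.228  -0.169   0.005] rms 2.31
height 95.41774681550986 lateral [ 3.7212 -3.0003  0.7093] ang 0.005772100016158384
height 95.5378599491776 lateral [ 8.9555 -4.485   1.6458] ang 0.025464393425275372
height 95.45764212047244 lateral [ 3.7498 -3.0939  0.7163] ang 0.01172597483888679
h30 shift mm [  8.9  -0.2 -64.3] share [ 0.059 -0.001 -0.428] rot share [0.0003 0.0012 0.0006]
```

View pics/hov.png

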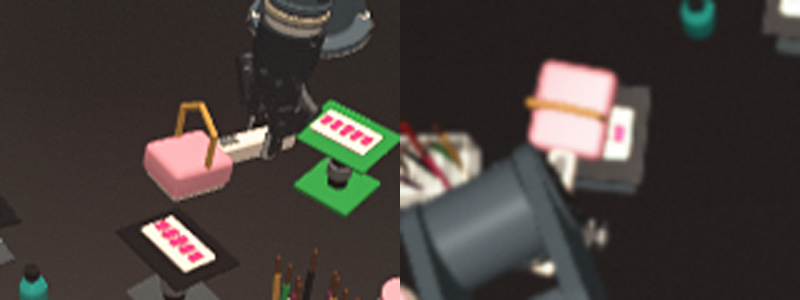

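The lamp hovers parallel to the plate, about 95 mm up, with head and nails lined up in both views after parallax. I descend along the normal.

Emit:
carry_out --linear '[[0.005,0.012,-0.06],[0.01,0.012,-0.14],[0.02,0.012,-0.22],[0.025,0.012,-0.3],[0.035,0.012,-0.36],[0.04,0.012,-0.4],[0.04,0.012,-0.425],[0.04,0.012,-0.425]]' --rotation '[[0,0,0],[0,0,0],[0,0,0],[0,0,0],[0,0,0],[0,0,0],[0,0,0],[0,0,0]]' --hand '[1,1,1,1,1,1,1,1]'

```text
clock: 8.28
position: [514.1, 303.3, 149.9]
tool_rot: [-1.565, 0.02, -0.295]
wrist_force: [1.0, 0.9, -1.7]
width: 22.6
```

Run:
```python
from chk import *
S=chk('exp')
for v in S:
    z=R.from_euler('ZYX',v[3:]).as_matrix()[:,2];n=tgt.N/np.linalg.norm(tgt.N);d=v[:3]-tgt.G
    print('height',d@n,'lateral',d-n*(d@n),'ang',np.arccos(z@n))
tgt.plate(30,'h30')
a=cv2.imread('pics/expscene.png')[170:290,270:430];b=cv2.imread('pics/exptop.png')[150:240,210:330]
cv2.imwrite('pics/exp.png',np.hstack([cv2.resize(i,(400,300),interpolation=cv2.INTER_CUBIC) for i in(a,b)]))
```

```text
8.275 [514.1148 303.3332 149.937 ] q [ 0.3871  0.5765  1.6909 -0.1292  0.7257 -0.8925] 22.555342278564915 [ 0.981   0.8574 -1.7498]
pred [616.7035 282.6876 140.9611] [-0.202  -0.1744  0.0131]
scene 559 top 413 fit [618.328 280.928 142.002  -0.217  -0.172   0.009] rms 1.46
fit [616.348 281.703 141.458  -0.233  -0.18    0.027] rms 3.16
fit [618.35  281.114 141.915  -0.221  -0.173   0.017] rms 2.36
height 32.028427547662034 lateral [-0.726   1.223  -0.1526] ang 0.0064613765676518825
height 31.84646753071871 lateral [-2.7375  2.0021 -0.5172] ang 0.012621747185954732
height 31.943821519520476 lateral [-0.7189  1.4115 -0.1556] ang 0.001896833499151845
h30 shift mm [ 2.5 -3.1 -1. ] share [ 0.016 -0.021 -0.007] rot share [-0.0002  0.0022 -0.0002]
```

View pics/exp.png

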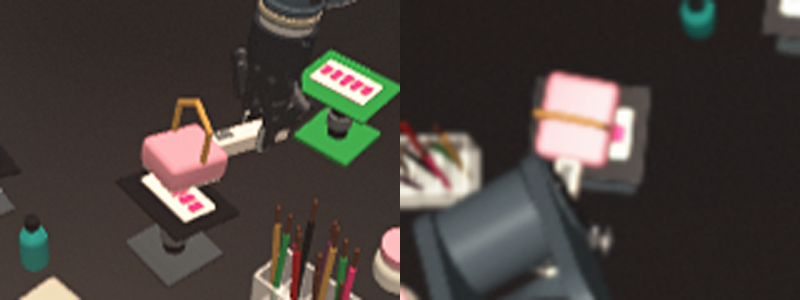

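The window stands over the nails (scene crop (185,175)), 32 mm off, square within 0.02 rad and within 3 mm sideways by both cameras' fits. A tiny nudge, then I hold for more than 3 s.

Emit:
carry_out --linear '[[0.012,-0.014,-0.008],[0.012,-0.014,-0.008],[0.012,-0.014,-0.008],[0.012,-0.014,-0.008],[0.012,-0.014,-0.008],[0.012,-0.014,-0.008],[0.012,-0.014,-0.008],[0.012,-0.014,-0.008],[0.012,-0.014,-0.008],[0.012,-0.014,-0.008]]' --rotation '[[0,0,0],[0,0,0],[0,0,0],[0,0,0],[0,0,0],[0,0,0],[0,0,0],[0,0,0],[0,0,0],[0,0,0]]' --hand '[1,1,1,1,1,1,1,1,1,1]'

```text
clock: 9.62
position: [516.0, 301.2, 148.9]
tool_rot: [-1.565, 0.02, -0.295]
wrist_force: [-0.0, 0.8, -1.9]
width: 22.4
```

Emit:
carry_out --linear '[[0,0,0],[0,0,0],[0,0,0],[0,0,0],[0,0,0],[0,0,0],[0,0,0],[0,0,0],[0,0,0],[0,0,0]]' --rotation '[[0,0,0],[0,0,0],[0,0,0],[0,0,0],[0,0,0],[0,0,0],[0,0,0],[0,0,0],[0,0,0],[0,0,0]]' --hand '[1,1,1,1,1,1,1,1,1,1]'

```text
clock: 10.88
position: [516.0, 301.2, 148.9]
tool_rot: [-1.565, 0.02, -0.295]
wrist_force: [-0.5, 0.8, -2.4]
width: 22.2
```

Emit:
carry_out --linear '[[0,0,0],[0,0,0],[0,0,0],[0,0,0],[0,0,0],[0,0,0],[0,0,0],[0,0,0],[0,0,0],[0,0,0]]' --rotation '[[0,0,0],[0,0,0],[0,0,0],[0,0,0],[0,0,0],[0,0,0],[0,0,0],[0,0,0],[0,0,0],[0,0,0]]' --hand '[1,1,1,1,1,1,1,1,1,1]'

```text
clock: 12.12
position: [516.0, 301.3, 148.9]
tool_rot: [-1.565, 0.02, -0.295]
wrist_force: [-0.3, -0.0, -2.2]
width: 22.7
```

Run:
```python
from chk import *
S=chk()
for v in S:
    z=R.from_euler('ZYX',v[3:]).as_matrix()[:,2];n=tgt.N/np.linalg.norm(tgt.N);d=v[:3]-tgt.G
    print('height',d@n,'lateral',d-n*(d@n),'ang',np.arccos(z@n))
tgt.hook(-140,204,'pre');tgt.hook(-70,204,'over')
```

```text
12.125 [515.9918 301.2561 148.8773] q [ 0.3823  0.5785  1.6908 -0.1285  0.7231 -0.8976] 22.660175675448983 [-0.3149 -0.019  -2.2081]
pred [618.5818 280.6076 139.9236] [-0.202  -0.1746  0.0132]
scene 547 top 418 fit [620.344 279.027 140.78   -0.214  -0.169   0.008] rms 1.43
fit [624.991 277.792 141.408  -0.229  -0.147  -0.011] rms 2.82
fit [620.348 278.892 140.716  -0.214  -0.164  -0.001] rms 2.2
height 30.44016136806468 lateral [ 1.0196 -0.6425  0.1903] ang 0.006770234994379218
height 30.241983750829974 lateral [ 5.6327 -1.8738  1.014 ] ang 0.037816238691086544
height 30.373896345316382 lateral [ 1.0121 -0.7765  0.192 ] ang 0.0167615081836765
pre shift mm [-159.6 -615.5  -13.9] share [-1.064 -4.103 -0.092] rot share [-0.0072  0.1119  0.2419]
over shift mm [ -90.7 -603.   -13.9] share [-0.605 -4.02  -0.092] rot share [-0.0072  0.1119  0.2419]
```

```bash
sed -i 's/^def hook.*/LY=0.05\ndef hook(x,zb,label,yo=0):\n    l=np.array([np.cos(LY),np.sin(LY),0])/; s/zb-96\],a,np/zb-96],l,np/' tgt.py; python3 -c "
from tgt import *
hook(-145,280,'prehigh');hook(-145,204,'pre')"
```

```text
prehigh shift mm [-166.  -603.3   62.1] share [-1.107 -4.022  0.414] rot share [0.0001 0.1117 0.1593]
pre shift mm [-166.  -603.3  -13.9] share [-1.107 -4.022 -0.092] rot share [0.0001 0.1117 0.1593]
```

Emit:
carry_out --linear '[[-0.01,0,0.08],[-0.04,0,0.22],[-0.08,0,0.4],[-0.1,-0.05,0.55],[-0.15,-0.3,0.6],[-0.2,-0.6,0.6],[-0.25,-0.9,0.6],[-0.25,-0.9,0.6]]' --rotation '[[0,0,0],[0,0,0],[0,0,0],[-0.001,0.02,0.03],[-0.003,0.05,0.07],[-0.005,0.08,0.12],[-0.007,0.112,0.16],[-0.007,0.112,0.16]]' --hand '[1,1,1,1,1,1,1,1]'

```text
clock: 13.22
position: [478.8, 163.8, 239.8]
tool_rot: [-1.582, -0.039, 0.037]
wrist_force: [-0.4, -0.3, -2.5]
width: 22.4
```

Emit:
carry_out --linear '[[-0.1,-0.3,0],[-0.2,-0.6,0],[-0.3,-0.95,0],[-0.3,-0.95,0]]' --rotation '[[0,0,0],[0,0,0],[0,0,0],[0,0,0]]' --hand '[1,1,1,1]'

```text
clock: 13.72
position: [433.1, 21.7, 239.5]
tool_rot: [-1.582, -0.038, 0.036]
wrist_force: [1.8, 0.5, -1.8]
width: 22.6
```

Emit:
carry_out --linear '[[-0.1,-0.3,0],[-0.2,-0.6,0],[-0.3,-0.95,0],[-0.3,-0.95,0]]' --rotation '[[0,0,0],[0,0,0],[0,0,0],[0,0,0]]' --hand '[1,1,1,1]'

```text
clock: 14.22
position: [389.5, -121.4, 239.6]
tool_rot: [-1.584, -0.04, 0.034]
wrist_force: [0.0, -0.5, -1.5]
width: 22.7
```

```bash
python3 -c "
from tgt import *
st();hook(-145,280,'prehigh');hook(-145,204,'pre')"
```

```text
14.225 [ 389.5281 -121.3923  239.6293] q [-0.5712  0.2419  1.9581 -0.0112  0.9313 -2.1824] 22.6814741955474 [ 0.027  -0.5486 -1.456 ]
prehigh shift mm [ -39.6 -180.6  -28.6] share [-0.264 -1.204 -0.191] rot share [0.0084 0.0024 0.0018]
pre shift mm [ -39.6 -180.6 -104.6] share [-0.264 -1.204 -0.698] rot share [0.0084 0.0024 0.0018]
```

Emit:
carry_out --linear '[[-0.08,-0.3,0],[-0.16,-0.6,0],[-0.22,-0.85,-0.05],[-0.26,-1,-0.1],[-0.26,-1,-0.1]]' --rotation '[[0.002,0,0],[0.004,0.001,0],[0.008,0.002,0.002],[0.008,0.002,0.002],[0.008,0.002,0.002]]' --hand '[1,1,1,1,1]'

```text
clock: 14.85
position: [350.7, -268.9, 223.8]
tool_rot: [-1.569, -0.042, 0.044]
wrist_force: [0.3, 0.9, -1.8]
width: 22.3
```

Emit:
carry_out --linear '[[0,-0.1,-0.05],[0,-0.2,-0.2],[0,-0.2,-0.4],[0,-0.2,-0.55],[0,-0.2,-0.59],[0,-0.2,-0.59]]' --rotation '[[0,0,0],[0,0,0],[0,0,0],[0,0,0],[0,0,0],[0,0,0]]' --hand '[1,1,1,1,1,1]'

```text
clock: 15.6
position: [349.8, -298.6, 135.5]
tool_rot: [-1.569, -0.042, 0.046]
wrist_force: [-2.7, -2.0, 0.7]
width: 22.5
```

Run:
```python
from chk import *
S=chk('pre')
tgt.hook(-145,204,'pre');tgt.hook(-70,204,'over')
a=cv2.imread('pics/prescene.png')[120:210,200:320];b=cv2.imread('pics/pretop.png')[170:260,380:500]
cv2.imwrite('pics/pre.png',np.hstack([cv2.resize(i,(400,300),interpolation=cv2.INTER_CUBIC) for i in(a,b)]))
# bail & hook brass points
for n in('scene','top'):
    z=np.load(n+'.npz');W=cloud(n,z['d']);h=cv2.cvtColor(z['im'],cv2.COLOR_RGB2HSV).astype(int)
    with np.errstate(invalid='ignore'): B=(h[...,0]>8)&(h[...,0]<30)&(h[...,1]>90)&(W[...,2]>150)&(W[...,2]<225)&(W[...,1]<-200)&(W[...,1]>-350)&(W[...,0]>380)&(W[...,0]<640)
    p=W[B];k=p[:,0]<478
    for q in (p[k],p[~k]): print(n,len(q),q.mean(0),q.min(0),q.max(0))
    q=p[~k];print('hook line fit yaw',np.arctan(np.polyfit(q[:,0],q[:,1],1)[0]),'y at 526',np.polyval(np.polyfit(q[:,0],q[:,1],1),526))
```

```text
15.6 [ 349.7722 -298.6448  135.54  ] q [-0.9498  0.498   1.9403 -0.0017  0.7059 -2.5755] 22.48573851253921 [-2.7392 -2.0015  0.6555]
pred [ 451.047  -292.9071  108.305 ] [0.0562 0.0023 0.0016]
scene 1 top 0 few
few
few
pre shift mm [ 0.4 -3.4 -0.8] share [ 0.002 -0.022 -0.006] rot share [-0.0008 -0.0014 -0.0039]
over shift mm [74.2 10.1 -0.8] share [ 0.494  0.067 -0.006] rot share [-0.0008 -0.0014 -0.0039]
scene 28 [ 434.3708 -287.4141  213.2172] [ 425.1409 -323.7167  201.0256] [ 443.3941 -254.1519  224.3377]
scene 51 [ 538.5308 -278.9729  175.3792] [ 491.1165 -291.5344  168.1391] [ 601.3323 -260.0117  195.2875]
hook line fit yaw 0.2097913011901548 y at 526 -281.64102827508856
top 6 [ 438.0915 -325.196   212.2758] [ 433.4085 -327.0153  197.9309] [ 443.2918 -323.1481  223.6594]
top 67 [ 544.3763 -282.1276  173.3543] [ 496.7332 -293.0094  164.6889] [ 588.6188 -269.6266  186.1091]
hook line fit yaw 0.18902091050559341 y at 526 -285.6430891386292
```

View pics/pre.png

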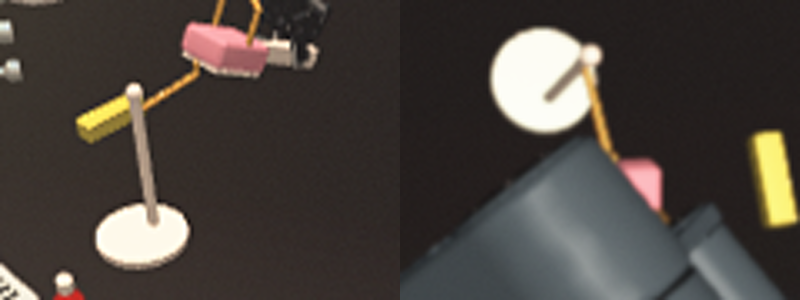

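The head's front came down on the hook's tip (scene crop (200,70)). The lamp pitched nose-up in the grip, and its white underside shows. The forces are small (about 3 N), so I raise it clear and re-measure the pitch.

Emit:
carry_out --linear '[[0,0,0.1],[0,0,0.3],[0,0,0.5],[0,0,0.6],[0,0,0.6],[0,0,0.6]]' --rotation '[[0,0,0],[0,0,0],[0,0,0],[0,0,0],[0,0,0],[0,0,0]]' --hand '[1,1,1,1,1,1]'

```text
clock: 16.45
position: [349.1, -298.0, 224.9]
tool_rot: [-1.567, -0.041, 0.046]
wrist_force: [-0.6, 0.7, -2.5]
width: 22.8
```

```bash
cat > fit2.py <<'E'
from lampfit import *
import tgt
def fit2(p0,tilts=(-0.35,0,0.),save='x',n='scene'):
    # full rose+handle+bail colour cloud, no tight gating
    im,d=snap(n,save);W=cloud(n,d);h=cv2.cvtColor(im,cv2.COLOR_RGB2HSV).astype(int);H,S,V=h[...,0],h[...,1],h[...,2]
    D=np.linalg.norm(W-(np.array(p0)+[0,0,30]),axis=2)
    with np.errstate(invalid='ignore'):
        rose=(D<110)&(((H>160)|(H<6))&(S>50))&(V>100)
        white=(D<75)&(S<35)&(V>150)
    p=W[(rose|white)&(W[...,2]>60)];print('pts',rose.sum(),white.sum(),W[rose].mean(0))
    best=None
    for t in tilts:
        f=lambda v:surf((p-v[:3])@R.from_euler('ZYX',v[3:]/100).as_matrix())[0]
        r=least_squares(f,[*p0,5,t*100,0],loss='soft_l1',f_scale=3)
        if best is None or r.cost<best.cost:best=r
    v=best.x.copy();v[3:]/=100;print('fit',np.round(v,3),'rms',np.sqrt(np.mean(best.fun**2)))
    return v
E
python3 - <<'E'
from fit2 import *
tgt.st();s=manip.state();fit2(s['position']+np.array([100,6,0]),(-0.5,-.25,0.),'up')
a=cv2.imread('pics/upscene.png') if 0 else cv2.imread('pics/up.png')
cv2.imwrite('pics/upc.png',cv2.resize(a[95:185,210:330],(800,600),interpolation=cv2.INTER_CUBIC))
E
```

```text
16.45 [ 349.1055 -298.0394  224.8806] q [-0.9503  0.3383  1.8558 -0.0011  0.9515 -2.5763] 22.795961073456724 [-0.6037  0.678  -2.4547]
pts 269 0 [ 463.0229 -273.3431  286.4166]
fit [ 456.969 -291.078  252.306    0.052   -0.474   -0.035] rms 2.28052047805595
```

View pics/upc.png

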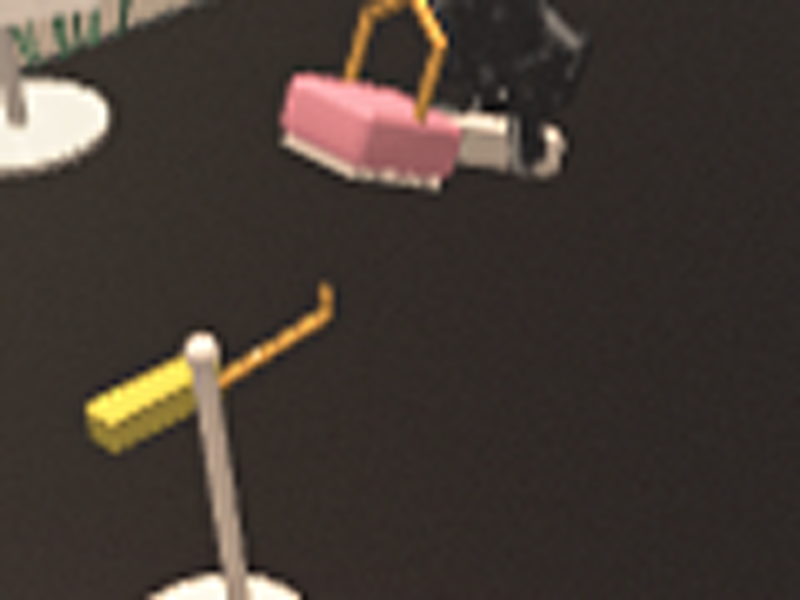

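The lamp sits about 0.47 rad nose-up in the grip. Levelling it by leaning the gripper would bring the gripper into the hook's tip. So I'll set the lamp down level on clear desk at about (520,-115) and regrip it.

```bash
cat > t2.py <<'E'
from tgt import *
v=np.array([456.969,-291.078,252.306,0.052,-0.474,-0.035]);v[5]=0
Tt=R.from_rotvec([-1.567,-0.041,0.046]);tp=np.array([349.1,-298.0,224.9])
Rl=R.from_euler('ZYX',v[3:]);RTL=Rl.inv()*Tt; pTL=Rl.inv().apply(tp-v[:3])   # tool in lamp frame
def goal(L,yaw,label): Rg=yawR(yaw);go(np.array(L)+Rg.apply(pTL),Rg*RTL,label)
E
python3 -c "
from t2 import *
print(pTL,st());goal([521,-115,100],0.05,'above');goal([521,-115,3],0.05,'desk')"
```

```text
16.5 [ 349.0248 -298.0131  224.6333] q [-0.9505  0.3388  1.8559 -0.001   0.9515 -2.5762] 22.47477962345329 [ 0.3606 -0.6378 -2.3532]
[-108.6762   -1.306    24.9499] None
above shift mm [ 63.5 176.3 -99.7] share [ 0.423  1.175 -0.665] rot share [-0.0154  0.3013 -0.0013]
desk shift mm [  63.5  176.3 -196.7] share [ 0.423  1.175 -1.311] rot share [-0.0154  0.3013 -0.0013]
```

Emit:
carry_out --linear '[[0,0.25,0],[0,0.5,0],[0.05,0.75,0],[0.2,0.95,0],[0.35,1,-0.2],[0.42,1,-0.4],[0.42,1,-0.4]]' --rotation '[[0,0,0],[-0.002,0.05,0],[-0.005,0.1,0],[-0.008,0.15,0],[-0.01,0.22,0],[-0.015,0.301,-0.001],[-0.015,0.301,-0.001]]' --hand '[1,1,1,1,1,1,1]'

```text
clock: 17.38
position: [412.6, -147.6, 160.4]
tool_rot: [-1.541, 0.335, 0.422]
wrist_force: [-0.5, 0.2, -1.3]
width: 22.6
```

Emit:
carry_out --linear '[[0,0.1,-0.1],[0,0.17,-0.3],[0,0.17,-0.5],[0,0.17,-0.7],[0,0.17,-0.7],[0,0.17,-0.7]]' --rotation '[[0,0,0],[0,0,0],[0,0,0],[0,0,0],[0,0,0],[0,0,0]]' --hand '[1,1,1,1,1,1]'

```text
clock: 18.12
position: [412.5, -123.3, 62.0]
tool_rot: [-1.548, 0.331, 0.412]
wrist_force: [0.5, 1.0, -2.6]
width: 22.4
```

Run:
```python
from fit2 import *
import t2
s=manip.state();tgt.st();Rg=R.from_rotvec(s['tool_rot'])*t2.RTL.inv();L=s['position']-Rg.apply(t2.pTL);print('pred',L,Rg.as_euler('ZYX'))
fit(*L,Rg.as_euler('ZYX')[0],cams=('scene',),save='low')
t2.goal([521,-115,3],0.05,'desk')
```

```text
18.125 [ 412.5252 -123.2951   62.0463] q [-0.4153  0.7647  1.7549 -0.2344  1.0638 -1.8783] 22.38030418431656 [ 0.4614  1.0007 -2.6343]
pred [ 521.0937 -116.5673   37.5037] [ 0.0503 -0.0038 -0.0018]
scene 313 fit [ 520.666 -116.018   36.705    0.034   -0.003    0.006] rms 1.95
desk shift mm [ -0.4   1.7 -34.1] share [-0.002  0.011 -0.227] rot share [ 0.0012  0.0029 -0.0003]
```

Emit:
carry_out --linear '[[0,0,-0.08],[0,0,-0.15],[0,0,-0.2],[0,0,-0.225],[0,0,-0.232],[0,0,-0.232],[0,0,-0.232]]' --rotation '[[0,0,0],[0,0,0],[0,0,0],[0,0,0],[0,0,0],[0,0,0],[0,0,0]]' --hand '[1,1,1,1,1,1,1]'

```text
clock: 19.05
position: [411.9, -123.1, 26.3]
tool_rot: [-1.547, 0.333, 0.415]
wrist_force: [-1.8, 0.9, 4.7]
width: 22.2
```

Emit:
carry_out --linear '[[0,0,0],[0,0,0],[0,0,0],[0,0,0],[0,0,0],[0,0,0]]' --rotation '[[0,0,0],[0,0,0],[0,0,0],[0,0,0],[0,0,0],[0,0,0]]' --hand '[0.2,0,-0.5,-1,-1,-1]'

```text
clock: 19.8
position: [412.4, -123.3, 25.5]
tool_rot: [-1.547, 0.332, 0.414]
wrist_force: [-0.6, 0.4, 0.2]
width: 85.6
```

Emit:
carry_out --linear '[[-0.05,0,0.15],[-0.1,0,0.35],[-0.1,0,0.55],[-0.1,0,0.6],[-0.1,0,0.6]]' --rotation '[[0,0,0],[0.005,-0.1,0],[0.01,-0.2,0],[0.015,-0.301,0],[0.015,-0.301,0]]' --hand '[-1,-1,-1,-1,-1]'

```text
clock: 20.42
position: [395.0, -122.6, 116.4]
tool_rot: [-1.567, -0.037, 0.044]
wrist_force: [-0.1, -0.2, -0.5]
width: 85.5
```

```bash
cat > regrip.py <<'E'
from fit2 import *
tgt.st();S=fit(521,-116,0,0.04,cams=('scene',),save='desk')
v=S[0];yl=v[3];g=v[:2]-105*np.array([np.cos(yl),np.sin(yl)])
z=np.array([-np.sin(yl),np.cos(yl),0]);y=np.array([0,0,-1.]);x=np.cross(y,z)
go([g[0],g[1],22],R.from_matrix(np.c_[x,y,z]),'regrip')
E
python3 regrip.py
```

```text
20.425 [ 394.9752 -122.5721  116.4261] q [-0.5727  0.5013  2.0651  0.0001  0.5807 -2.1947] 85.50003252853092 [-0.1414 -0.2087 -0.4679]
scene 312 fit [ 520.624 -116.043    0.228    0.05    -0.004    0.015] rms 2.03
regrip shift mm [ 19.    2.1 -93.9] share [ 0.127  0.014 -0.626] rot share [-0.0013 -0.0025 -0.0013]
```

Emit:
carry_out --linear '[[0.127,0.014,-0.1],[0.127,0.014,-0.3],[0.127,0.014,-0.5],[0.127,0.014,-0.61],[0.127,0.014,-0.626],[0.127,0.014,-0.626]]' --rotation '[[0,0,0],[0,0,0],[0,0,0],[0,0,0],[0,0,0],[0,0,0]]' --hand '[-1,-1,-1,-1,-1,-1]'

```text
clock: 21.22
position: [417.3, -121.2, 21.1]
tool_rot: [-1.568, -0.041, 0.045]
wrist_force: [-0.3, -0.1, 0.6]
width: 85.3
```

Emit:
carry_out --linear '[[0,0,0],[0,0,0],[0,0,0],[0,0,0],[0,0,0],[0,0,0],[0,0,0],[0,0,0]]' --rotation '[[0,0,0],[0,0,0],[0,0,0],[0,0,0],[0,0,0],[0,0,0],[0,0,0],[0,0,0]]' --hand '[0,0.3,1,1,1,1,1,1]' --force 110

```text
clock: 22.22
position: [416.7, -121.3, 22.0]
tool_rot: [-1.569, -0.041, 0.043]
wrist_force: [-1.5, -1.2, 6.5]
width: 22.3
```

Emit:
carry_out --linear '[[0,0,0.1],[0,0,0.25],[0,0,0.45],[0,0,0.65],[0,0,0.85],[0,0,1],[0,0,1],[0,0,1]]' --rotation '[[0,0,0],[0,0,0],[0,0,0],[0,0,0],[0,0,0],[0,0,0],[0,0,0],[0,0,0]]' --hand '[1,1,1,1,1,1,1,1]'

```text
clock: 23.22
position: [415.6, -120.7, 170.7]
tool_rot: [-1.567, -0.039, 0.046]
wrist_force: [-0.9, 0.1, -1.6]
width: 22.5
```

Run:
```python
from chk import *
S=chk(cams=('scene',));s=manip.state();v=S[0]
Rl=R.from_euler('Z',v[3]);print('OFF',Rl.inv().apply(v[:3]-s['position']))
tgt.hook(-165,280,'prehigh');tgt.hook(-165,204,'pre')
```

```text
23.225 [ 415.6334 -120.6562  170.7203] q [-0.5423  0.4034  1.9731  0.0008  0.7705 -2.1675] 22.524970426795825 [-0.8607  0.1452 -1.6479]
pred [ 516.867  -115.1033  143.2946] [0.0539 0.0042 0.0035]
scene 350 fit [ 518.992 -114.542  148.34     0.052    0.01     0.004] rms 1.7
OFF [103.6093   0.6806 -22.1717]
prehigh shift mm [ -85.3 -185.    40.5] share [-0.568 -1.233  0.27 ] rot share [-0.0023 -0.0031 -0.0024]
pre shift mm [ -85.3 -185.   -35.5] share [-0.568 -1.233 -0.237] rot share [-0.0023 -0.0031 -0.0024]
```

Regripped level. This time I approach below the arm: bail underside at 204, head top at 148, coming from the side and clear of the tip.

```bash
sed -i 's/^OFF=.*/OFF=np.array([103.6,0.3,-22.2])/' tgt.py; python3 -c "
from tgt import *
hook(-152,204,'pre')"
```

```text
pre shift mm [ -74.6 -183.1  -40.3] share [-0.497 -1.22  -0.269] rot share [-0.0023 -0.0031 -0.0024]
```

Emit:
carry_out --linear '[[-0.1,0,-0.08],[-0.25,-0.05,-0.2],[-0.4,-0.25,-0.269],[-0.497,-0.5,-0.269],[-0.497,-0.75,-0.269],[-0.497,-1,-0.269],[-0.497,-1,-0.269]]' --rotation '[[0,0,0],[0,0,0],[0,0,0],[0,0,0],[0,0,0],[0,0,0],[0,0,0]]' --hand '[1,1,1,1,1,1,1]'

```text
clock: 24.15
position: [342.6, -274.5, 130.4]
tool_rot: [-1.57, -0.039, 0.04]
wrist_force: [-0.0, -0.2, -2.1]
width: 22.2
```

Emit:
carry_out --linear '[[0,-0.07,0],[0,-0.15,0],[0,-0.22,0],[0,-0.22,0],[0,-0.22,0]]' --rotation '[[0,0,0],[0,0,0],[0,0,0],[0,0,0],[0,0,0]]' --hand '[1,1,1,1,1]'

```text
clock: 24.78
position: [341.8, -303.7, 131.3]
tool_rot: [-1.568, -0.04, 0.044]
wrist_force: [1.0, -0.5, -1.2]
width: 22.7
```

```bash
cat > hk.py <<'E'
from chk import *
def bail(save):
    S=chk(save,cams=('scene',))
    a=np.array([np.cos(tgt.HY),np.sin(tgt.HY)]);b=np.array([-a[1],a[0]])
    for v in S:
        B=v[:3]+R.from_euler('ZYX',v[3:]).apply([0,0,96]);d=B[:2]-tgt.HK[:2];print('bail in hook frame',d@a,d@b,B[2])
    z=np.load('scene.npz');W=cloud('scene',z['d']);h=cv2.cvtColor(z['im'],cv2.COLOR_RGB2HSV).astype(int)
    with np.errstate(invalid='ignore'): B=(h[...,0]>8)&(h[...,0]<30)&(h[...,1]>90)&(W[...,2]>150)&(W[...,2]<235)&(W[...,1]<-200)&(W[...,1]>-350)&(W[...,0]>380)&(W[...,0]<640)
    p=W[B];q=(p[:,:2]-tgt.HK[:2]);x,y=q@a,q@b
    hi=p[:,2]>190;hi&=x<-20
    for n,k in(('bail',hi),('arm',(~hi)&(np.abs(y)<20))): print(n,k.sum(),'x',x[k].mean(),x[k].min(),x[k].max(),'y',y[k].mean(),y[k].min(),y[k].max(),'z',p[k,2].mean(),p[k,2].max())
    i=cv2.imread(f'pics/{save}scene.png')[105:195,215:335];cv2.imwrite(f'pics/{save}c.png',cv2.resize(i,(800,600),interpolation=cv2.INTER_CUBIC))
E
python3 - <<'E'
from hk import *
bail('p2');tgt.hook(-152,204,'pre');tgt.hook(-72,204,'over')
E
```

```text
24.775 [ 341.7629 -303.6796  131.279 ] q [-0.9713  0.5042  1.9495 -0.0009  0.6917 -2.5953] 22.743003260195987 [ 1.0398 -0.4773 -1.2079]
pred [ 445.1393 -297.7461  108.8291] [0.0538 0.0024 0.0029]
scene 261 fit [ 445.471 -298.299  109.28     0.059   -0.011   -0.01 ] rms 2.26
bail in hook frame -151.90998390407765 0.7884752778387245 205.2701962321634
bail 30 x -146.8330804310084 -155.02079502115708 -137.45042802617766 y 8.292217274162919 -29.938401572338492 35.62189528077384 z 200.65500436642046 214.40238611600864
arm 48 x -52.555291082151996 -101.28971375613828 7.0883847901771855 y 2.419058766365945 -4.204479961187315 11.452666475962156 z 175.3274478744419 195.4496599182795
pre shift mm [-0.7 -0.2 -1.1] share [-0.005 -0.001 -0.007] rot share [-0.0018 -0.0017 -0.0026]
over shift mm [78.  14.1 -1.1] share [ 0.52   0.094 -0.007] rot share [-0.0018 -0.0017 -0.0026]
```

View pics/p2c.png

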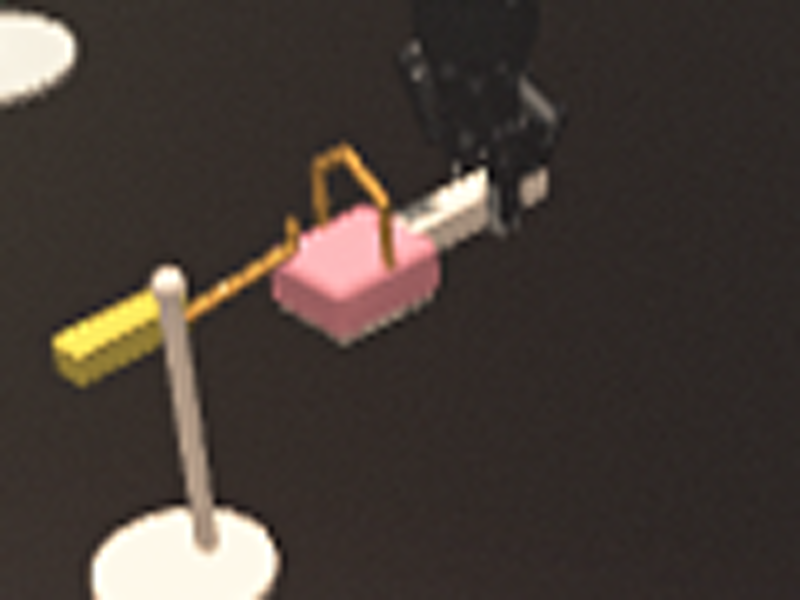

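The lamp is level, with the bail (330,160) facing the tip (292,220) and the tip inside the opening by height. I advance along the arm.

Emit:
carry_out --linear '[[0.05,0.015,0],[0.12,0.03,0],[0.2,0.045,0],[0.28,0.06,0],[0.36,0.075,0],[0.44,0.09,0],[0.5,0.1,0],[0.535,0.105,0],[0.535,0.105,0],[0.535,0.105,0]]' --rotation '[[0,0,0],[0,0,0],[0,0,0],[0,0,0],[0,0,0],[0,0,0],[0,0,0],[0,0,0],[0,0,0],[0,0,0]]' --hand '[1,1,1,1,1,1,1,1,1,1]'

```text
clock: 26.08
position: [421.8, -288.3, 131.2]
tool_rot: [-1.568, -0.04, 0.044]
wrist_force: [-0.5, -0.1, -1.5]
width: 22.1
```

Run:
```python
from hk import *
bail('p3');tgt.hook(-70,174,'seat')
```

```text
26.075 [ 421.8263 -288.3067  131.239 ] q [-0.8184  0.5531  1.8182 -0.0005  0.7739 -2.4424] 22.112209313674757 [-0.4823 -0.1448 -1.4763]
pred [ 525.2018 -282.4084  108.7754] [0.0536 0.0026 0.0025]
scene 255 fit [ 525.384 -283.289  108.914    0.043   -0.012   -0.028] rms 2.25
bail in hook frame -70.45701828021956 2.9730973504627682 204.87116593202353
bail 34 x -65.74866905741267 -94.80296478797413 -57.41094431956993 y 9.061768774333038 -27.862499795038122 38.401050599456575 z 200.42124690819304 212.10982012570742
arm 38 x -51.15034391104945 -99.55220016328558 5.1574994100702005 y 2.1144797724984428 -3.8685143655465994 7.094600186879049 z 175.8142489160563 191.84125474861992
seat shift mm [ -0.1  -0.6 -31.1] share [-0.001 -0.004 -0.207] rot share [-0.0015 -0.0016 -0.0021]
```

View pics/p3c.png

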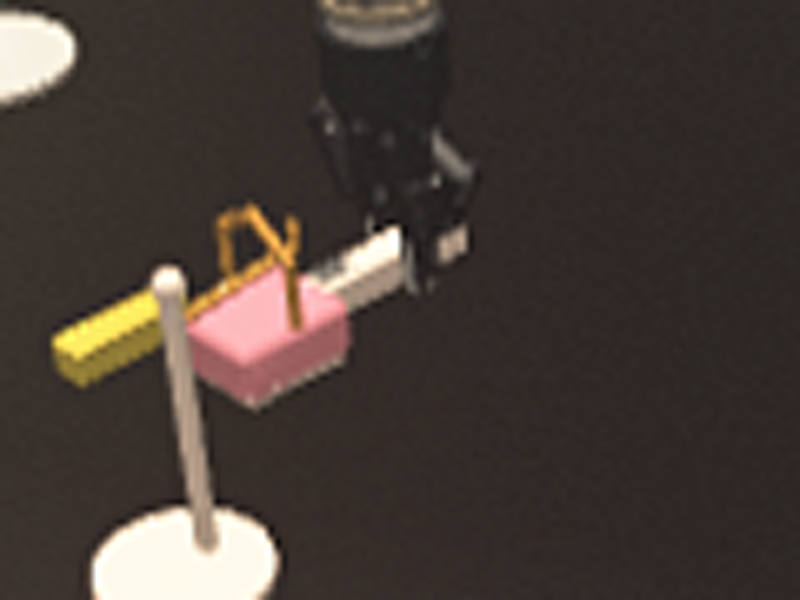

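The arm now runs through the bail (tip at (292,235), outside the hoop). I lower the lamp gently onto the seat.

Emit:
carry_out --linear '[[0,0,-0.04],[0,0,-0.08],[0,0,-0.12],[0,0,-0.15],[0,0,-0.17],[0,0,-0.18],[0,0,-0.18],[0,0,-0.18]]' --rotation '[[0,0,0],[0,0,0],[0,0,0],[0,0,0],[0,0,0],[0,0,0],[0,0,0],[0,0,0]]' --hand '[1,1,1,1,1,1,1,1]'

```text
clock: 27.12
position: [422.3, -288.5, 104.5]
tool_rot: [-1.569, -0.041, 0.044]
wrist_force: [-0.8, 1.5, -2.0]
width: 22.2
```

Emit:
carry_out --linear '[[0,0,-0.01],[0,0,-0.02],[0,0,-0.025],[0,0,-0.025]]' --rotation '[[0,0,0],[0,0,0],[0,0,0],[0,0,0]]' --hand '[1,1,1,1]'

```text
clock: 27.62
position: [423.0, -289.2, 101.1]
tool_rot: [-1.57, -0.042, 0.042]
wrist_force: [0.5, -1.2, 3.3]
width: 22.5
```

The vertical force swung from -2.0 to +3.3 N, so the bail has seated (predicted 175 mm). I open slowly.

Emit:
carry_out --linear '[[0,0,0.006],[0,0,0.006],[0,0,0.006],[0,0,0.006],[0,0,0.006],[0,0,0.006],[0,0,0.006],[0,0,0.006],[0,0,0.006],[0,0,0.006]]' --rotation '[[0,0,0],[0,0,0],[0,0,0],[0,0,0],[0,0,0],[0,0,0],[0,0,0],[0,0,0],[0,0,0],[0,0,0]]' --hand '[1,0.45,0.4,0.35,0.3,0.2,0.1,-0.1,-0.3,-0.3]' --force 20

```text
clock: 28.88
position: [422.2, -288.4, 101.5]
tool_rot: [-1.568, -0.041, 0.044]
wrist_force: [-0.2, 0.2, 0.2]
width: 55.4
```

Run:
```python
from hk import *
bail('p4')
```

```text
28.875 [ 422.2394 -288.4246  101.4909] q [-0.818   0.6064  1.8357 -0.0003  0.7024 -2.4423] 55.3948718154259 [-0.1765  0.1853  0.2021]
pred [ 525.6264 -282.513    79.0838] [0.0538 0.002  0.0021]
scene 263 fit [ 526.899 -283.91    79.832    0.064   -0.002   -0.016] rms 2.19
bail in hook frame -68.33970445440923 0.8643497830395407 175.81918758589057hk.py:11: RuntimeWarning: Mean of empty slice.
  for n,k in(('bail',hi),('arm',(~hi)&(np.abs(y)<20))): print(n,k.sum(),'x',x[k].mean(),x[k].min(),x[k].max(),'y',y[k].mean(),y[k].min(),y[k].max(),'z',p[k,2].mean(),p[k,2].max())
  ret = ret.dtype.type(ret / rcount)
Traceback (most recent call last):
  File "hk.py", line 11, in bail
    for n,k in(('bail',hi),('arm',(~hi)&(np.abs(y)<20))): print(n,k.sum(),'x',x[k].mean(),x[k].min(),x[k].max(),'y',y[k].mean(),y[k].min(),y[k].max(),'z',p[k,2].mean(),p[k,2].max())
                                                                                          ~~~~~~~~^^
ValueError: zero-size array to reduction operation minimum which has no identity
```

The lamp hangs level and free, with the bail at (-68, 1, 176) in the hook frame. I withdraw upward and let it settle.

Emit:
carry_out --linear '[[0,0,0],[0,0,0],[0,0,0.08],[0,0,0.2],[0,0,0.35],[-0.05,0,0.5],[-0.1,0,0.7],[-0.1,0,0.9],[-0.1,0,1],[-0.1,0,1]]' --rotation '[[0,0,0],[0,0,0],[0,0,0],[0,0,0],[0,0,0],[0,0,0],[0,0,0],[0,0,0],[0,0,0],[0,0,0]]' --hand '[-0.7,-0.7,-0.7,-0.7,-0.7,-0.7,-0.7,-0.7,-0.7,-0.7]'

```text
clock: 30.18
position: [407.7, -288.9, 253.4]
tool_rot: [-1.571, -0.043, 0.042]
wrist_force: [0.1, -0.9, 0.2]
width: 72.9
```

Emit:
carry_out --linear '[[0,0,0],[0,0,0],[0,0,0],[0,0,0],[0,0,0],[0,0,0],[0,0,0],[0,0,0],[0,0,0],[0,0,0]]' --rotation '[[0,0,0],[0,0,0],[0,0,0],[0,0,0],[0,0,0],[0,0,0],[0,0,0],[0,0,0],[0,0,0],[0,0,0]]' --hand '[-0.7,-0.7,-0.7,-0.7,-0.7,-0.7,-0.7,-0.7,-0.7,-0.7]'

```text
clock: 31.42
position: [407.2, -288.4, 251.5]
tool_rot: [-1.568, -0.041, 0.044]
wrist_force: [0.1, 0.5, -0.3]
width: 72.6
```

Run:
```python
from hk import *
a=np.array([np.cos(tgt.HY),np.sin(tgt.HY)]);b=np.array([-a[1],a[0]])
for i in range(3):
    v=fit(526,-283,79,0.06,cams=('scene',),save=f'end{i}')[0]
    B=v[:3]+R.from_euler('ZYX',v[3:]).apply([0,0,96]);d=B[:2]-tgt.HK[:2];print('bail',d@a,d@b,B[2])
    [manip.snapshot('scene') for _ in range(5)]
tgt.st()
cv2.imwrite('pics/end.png',cv2.resize(cv2.imread('pics/end2scene.png')[90:300,180:460],(800,600),interpolation=cv2.INTER_CUBIC))
```

```text
scene 265 fit [ 525.88  -283.621   79.75     0.04    -0.008   -0.002] rms 2.23
bail -70.04827896659124 0.0443501836348555 175.7465441969141
scene 266 fit [ 527.28  -283.839   79.945    0.069    0.011   -0.012] rms 2.17
bail -66.75416973661488 0.3799523619677133 175.9312838848237
scene 260 fit [ 526.359 -284.266   80.004    0.015   -0.009   -0.026] rms 2.35
bail -69.36902337962648 1.6948955759850661 175.9667869362827
32.325 [ 407.2295 -288.4255  251.4713] q [-0.8404  0.3516  1.7337 -0.0003  1.0593 -2.4648] 72.63873153939383 [-0.0683  0.4094 -0.2802]
```

View pics/end.png

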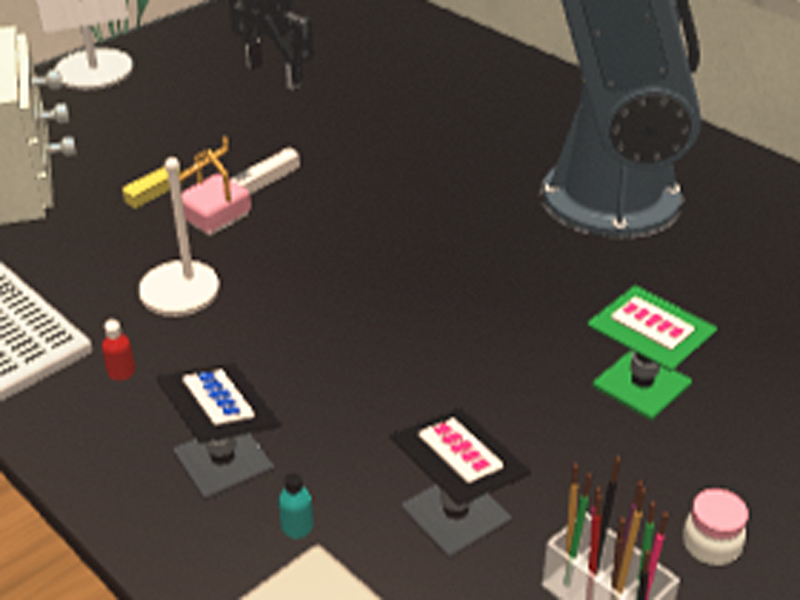

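The lamp hangs level and still on the hook (215,185), the gripper is clear (270,40), and everything else is where it was.

```bash
python3 -c "
from station import manip
print(manip.close_job())"
```

```text
the job is handed in; nothing more can be done
None
```

I held the lamp over the pink nails, hung it on the white stand's hook, and handed the job in at about 32 s. `close_job` gave no verdict.

- **Exposure:** the window stayed about 30 mm off the nails for about 3.7 s. The scene-camera fit put it about 1 mm off centre and square within 0.02 rad. The top camera, with noisier fits, said up to about 6 mm and 0.04 rad. I saw no sign of touching either plate.
- **Setback:** on my first approach to the hook I lowered the lamp's head onto the hook's tip. The measured force was only about 3 N, but the lamp pitched about 0.47 rad in the grip. I set it down level on clear desk, regripped it, and threaded the bail onto the arm from below tip height.
- **Final checks:** three fits over 0.9 s put the bail at x -67 to -70, y 0 to 2 and z 176 mm in the hook frame. The lamp was level within about 0.03 rad, with no movement beyond fit noise. The gripper is clear, and in the last picture the other objects look unmoved. I checked those by eye only.

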